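Complete an interlocking parquet sample panel

ROBOT

A 6-joint arm with a two-finger parallel gripper is mounted at the origin on a cart in front of the work surface, level with it; the furniture and walls round the work are solid. World frame = base frame: x ahead of the robot, y to its left, z up, the work surface at z = 0. Lengths are in m, angles in degrees, forces in N, time in s.
With the tool pointing down it reaches from about 0.4 to 0.825 m from the base axis. Payload 7 kg.
Tool frame: the origin (TCP) lies at the very end of the fingers, on their centre line; the grasp point (between the pads) lies 19 mm behind it (ctrl.grip_depth is the distance from the TCP to the grasp point, in m); z points along the fingers, y is the line along which they close (so a half turn about z gives the same grasp; the last joint's range is limited). The gripper opens to 88 mm and grips with 3 to 60 N. Pads are 19 mm wide; open, the fingers measure 130 mm over their backs; the gripper's body (78 mm by 193 mm) begins 47 mm behind the grasp point.
Start: joints at [89.273, 20.546, 0.682, 0, -70.136, -16.507], TCP at [0.2, 0.645, 0.227] pointing down, gripper open.
Joint ranges: [-176.03, 176.03], [-82.01, 121.73], [-58.28, 71.71], [-173.87, 95.51], [-174.79, -0.11], [-173.66, 173.66]. Speed limits (degrees/s): [136.94, 136.94, 172.46, 180, 180, 180].

INTERFACE

Orientations are given as [roll, pitch, yaw] about the fixed x, y, z axes, in that order (R = Rz(yaw) Ry(pitch) Rx(roll)).
In Python, from plant import get_obs, eyes, ctrl, spotter gives the robot as it stands.
- The arm moves only by the shell command python3 -m crank 'ROWS'. ROWS is JSON, one flat list of numbers, 7 for each row, row after row: the turn, a rotation vector about the tool's x, y, z in rad, then the shift along the tool's x, y, z in mm, then the opening, from 0 (shut) to 1 (fully open). A call has 1 to 5 rows; each row shifts and turns the commanded pose from where the row before left it, along the tool's axes as they then stand; what a row does not reach is not made up. A row lasts 1/8 s, in which the tool goes at most 62.5 mm and 10.7 degrees, less where a joint would pass 70% of its speed; a pose out of reach is approached as far as the arm can. A call is refused whole if a number of a shift passes 62.5 or a number of a turn 0.188, either way. A call with a gripper value outside its range is refused whole. The fingers move at their own pace and stop on an object; the grip force is fixed at half the most. Time passes only in rows, so rows that do not move let the fingers close. It gives the time, the measured TCP pose, the force, the opening and the grip force at its end, in the units of the state.
- get_obs(): the state, without advancing time (a new reading comes with each control period).
- eyes.snapshot(name): name is "scene" or "top" or "wrist"; returns the picture (400x640x3 uint8, blue, green, red); there is no depth.
- eyes.camera_model(name): a dict with "fx", "fy", "cx", "cy" (pixels), "extrinsics" (4x4, takes a point from camera to world coordinates). Camera axes: x right, y down, z forward; pixel columns grow to the right and rows downward; lengths in m; the calibration is good to about 2 mm. A picture is of the moment at which its call begins: read the wrist's pose just before it. camera_model takes no time and is no camera call; for the wrist camera it gives the pose at the moment of the call.
- ctrl.close_job(): hands the job in; it is judged then, once.
Trained networks look in the newest picture that a camera, given by its name, has taken for a name from the list of things; names that differ only in an ending like _2 or _b are one class to them, and where a whole thing is asked for, a point or a joint stands for the part that bears it (a point fixed in the world has none). Each returns a list of dicts, best first, with "p" (0 to 1); they miss things now and then, are a little off and sometimes report something else, mostly with a low value. They report only what shows in the picture. A call takes as long as a camera call. They do not tell look-alikes from the thing itself.
- spotter.outline_of(camera, target): "region" (400x640 bool, what is visible of it) and "rect" ([left, top, width, height] in pixels, round what is visible of it).
- spotter.place_of(camera, target): "location" ([column, row] in pixels: a listed point, or the origin of a listed thing).
The state is a dict: "clock": time; "joint_pos": joint angles; "qvel": joint speeds; "tau": joint torques, N m; "tool_pos": TCP position; "orientation": TCP orientation; "force": force on the tool from outside, world axes, zero at the start; "moment": the same for the moment, N m; "opening": finger opening in m; "gripper_force": force on a finger pad.
Only numpy, scipy, OpenCV 4.12 (cv2) and the standard library are available. Lean on these libraries where they do the work, as an engineer would, in place of code of your own. Each camera call takes 0.05 s, during which the arm holds its last target. There are 200 camera calls.

TASK

Finish the parquet sample panel: two blocks are still missing, the whole bone-shaped block that stands on its end (it has to be laid down before it can go in) and the short block cut across its waist. Fit each into its gap, finished wood face up, and seat it fully down so that it lies flush with the blocks round it. Leave the spare lengthwise-split block, the glue bottle and the small resin block with the steel pin where they are.

Things in the scene. Friction and masses are not known exactly. Their poses are not given: they have to be found in the camera images.
- panel: Parquet sample panel fixed on the bench: 212 x 228 mm, 34 mm high, dark rim 17 mm wide round rows of interlocking blocks, all level with the rim's top. Two blocks are missing in the middle of its -x side; their gaps, which join each other, are 26 mm deep with a cork floor. Origin: centre of the underside; x along the rows, z up; turned by up to 0.4 rad. Joints leave 1.6 mm of play to each side.
- bone_gap (a point): Where the centre of bone_block belongs, 21 mm above the panel's underside; axes as the panel's. In the panel at (-44, 0) mm.
- short_gap (a point): Where the centre of short_block belongs, 21 mm above the panel's underside; axes as the panel's. In the panel at (-66, 48) mm, between the rim (-x) and a fixed block (+x).
- bone_block: Bone-shaped block, 86.4 x 58.4 x 26 mm, bevelled, up to 0.12 kg: ends 58.4 wide (flat sides for 15 mm from each end), waist 34.4 wide (flat for 32), 45 degree flares between. Origin: its centre; x lengthwise, y across, z to the walnut-brown finished face (core and back are pale plywood). Fits in yaw either way round. Starts standing on an end, x up, finished face towards the robot within 1 rad.
- short_block: Block cut across its waist, 42.4 x 58.4 x 26 mm, bevelled, lying with its pale oak finished face up. Origin: centre of its bounding box; x from the narrow flat end (34.4 wide) to the wide flat end (58.4); these ends are parallel, 42.4 apart; z to the finished face. Weighs under 0.1 kg. Fits one way only, axes along short_gap's: narrow end at the rim.
- glue_bottle: Bottle of wood glue, 56 mm across, 127 mm tall, stands loose. Origin: centre of the underside. Not to be moved.
- spare_block: Spare block split lengthwise, 86.4 x 28.4 x 26 mm, brown finished face up, one long edge straight; no gap is left for it. Lies loose. Origin: its centre. Not to be moved.
- resin_block: Small grey-blue resin block with a steel pin on top, 58 x 46 mm, 28 mm high in all, lies loose. Origin: centre of the underside. Not to be moved.
Not all that is in view belongs to the job. Leave any pink or red look-alike of the bone_block alone. Leave any purple or turquoise look-alike of the short_block alone.

How it is judged:
By the outcome, as a careful person would: the job done as asked, in the order asked, and still so for the second after the job is handed in, with the robot touching nothing.
It also fails if it takes over 72 s, if anything falls off the work surface, if the arm or the gripper's body presses on something with over 40 N, if the wrist force passes 120 N, or if a joint passes its speed limit or range.

## Working session

There is one attempt and no reset: what is moved stays moved. The work goes in short steps, Python scripts to look and compute and a shell command to move; the robot and the scene stay as the last step left them, time stands still between calls to the robot, and variables do not carry over. Pictures are saved under pics/ and viewed, at most 13 in all, crops included, and the job is handed in when it is done.

```bash
ls; mkdir -p pics; python3 - <<'E'
from plant import get_obs, eyes, ctrl, spotter
import cv2,numpy as np
o=get_obs(); print({k:np.round(v,3).tolist() for k,v in o.items()}, ctrl.grip_depth)
for c in ["scene","top"]:
    im=eyes.snapshot(c); cv2.imwrite(f"pics/{c}0.png",im)
    m=eyes.camera_model(c); print(c,m["fx"],m["cx"],m["cy"],np.round(m["extrinsics"],3).tolist())
    for t in ["panel","bone_gap","short_gap","bone_block","short_block","glue_bottle","spare_block","resin_block"]:
        print(t,[(round(d["p"],2),np.round(d["location"]).tolist()) for d in spotter.place_of(c,t)][:4])
E
```

```text
pics
{'clock': 0.0, 'joint_pos': [89.272, 20.591, 0.635, -0.02, -70.134, -16.507], 'qvel': [0.029, 0.066, -0.066, -0.058, -0.034, 0.117], 'tau': [0.001, -58.272, 29.306, 6.997, 0.007, -0.0], 'tool_pos': [0.2, 0.644, 0.226], 'orientation': [179.908, -0.007, -17.242], 'force': [0.326, -0.545, 0.198], 'moment': [0.004, -0.04, -0.019], 'gripper_force': 0.0, 'opening': 0.088} 0.0188
scene 386.98373110196826 319.5410538363639 202.1812844259319 [[0.773, -0.448, 0.449, 0.201], [-0.634, -0.547, 0.546, -0.369], [0.001, -0.707, -0.707, 0.67], [0.0, 0.0, 0.0, 1.0]]
panel [(0.64, [385.0, 298.0])]
bone_gap [(0.87, [376.0, 306.0])]
short_gap [(0.71, [349.0, 298.0])]
bone_block [(0.76, [244.0, 229.0]), (0.66, [264.0, 292.0]), (0.62, [359.0, 204.0])]
short_block [(0.84, [270.0, 181.0]), (0.79, [390.0, 174.0]), (0.76, [271.0, 155.0])]
glue_bottle [(0.77, [214.0, 175.0])]
spare_block [(0.6, [214.0, 208.0])]
resin_block [(0.67, [306.0, 215.0])]
top 456.38346271466077 314.35522549450064 200.40410181542927 [[-0.012, -0.993, 0.115, 0.47], [-1.0, 0.014, 0.023, 0.12], [-0.025, -0.114, -0.993, 1.104], [0.0, 0.0, 0.0, 1.0]]
panel [(0.84, [432.0, 213.0])]
bone_gap [(0.62, [443.0, 230.0])]
short_gap []
bone_block [(0.63, [312.0, 271.0]), (0.59, [378.0, 298.0]), (0.56, [350.0, 168.0])]
short_block [(0.92, [219.0, 191.0]), (0.92, [323.0, 107.0]), (0.82, [257.0, 209.0])]
glue_bottle [(0.6, [205.0, 251.0])]
spare_block [(0.7, [254.0, 274.0])]
resin_block [(0.74, [320.0, 208.0]), (0.37, [424.0, 243.0])]
```

```bash
python3 - <<'E'
import cv2
a=cv2.imread("pics/top0.png");b=cv2.imread("pics/scene0.png")
cv2.imwrite("pics/top0c.png",cv2.resize(a[60:360,130:530],None,fx=2,fy=2,interpolation=cv2.INTER_CUBIC))
cv2.imwrite("pics/scene0c.png",cv2.resize(b[90:390,140:540],None,fx=2,fy=2,interpolation=cv2.INTER_CUBIC))
E
```

```text
(no output)
```

View pics/top0c.png

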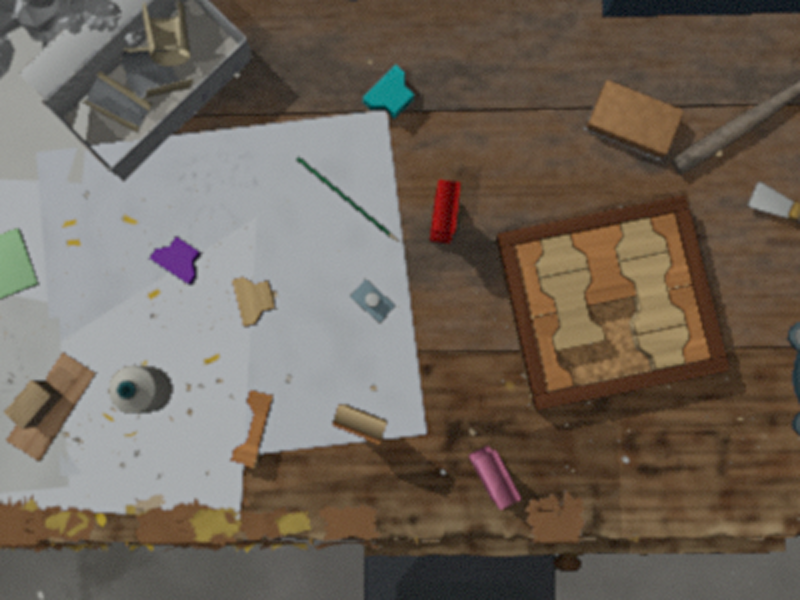

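View pics/scene0c.png

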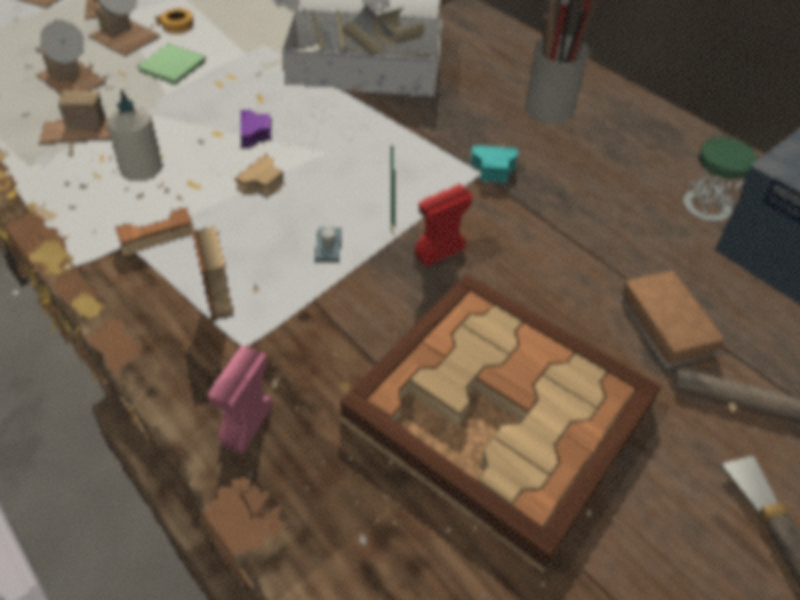

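Top crop: the wooden bone stands at full-frame px (310,270). Its look-alikes are pink (378,298) and red (350,168). The oak short block is at (257,210), with look-alikes in purple (219,191) and turquoise (323,107). The spare is at (258,275), the resin block at (317,210) and the bottle at (197,254). The panel is at (437,212), with its gaps at the lower left. By colour I choose the bone at (310,270) and the short block at (257,210).

```bash
cat > h.py <<'E'
from plant import get_obs, eyes, ctrl, spotter
import cv2,numpy as np
from scipy.spatial.transform import Rotation as R
def toz(m,px,z):
    px=np.atleast_2d(np.array(px,float)); E=m["extrinsics"]
    d=np.c_[(px[:,0]-m["cx"])/m["fx"],(px[:,1]-m["cy"])/m["fy"],np.ones(len(px))]@E[:3,:3].T
    return E[:3,3]+d*((z-E[2,3])/d[:,2])[:,None]
def rect(m,region,z):
    "outline raised to plane z -> centre(mm), size, angle of long side deg"
    r=region.astype(np.uint8)
    n,l,s,_=cv2.connectedComponentsWithStats(r); r=(l==1+np.argmax(s[1:,4])).astype(np.uint8)
    c=max(cv2.findContours(r,0,1)[0],key=len)[:,0]
    w=toz(m,c,z)[:,:2]*1000
    (c0,(a,b),t)=cv2.minAreaRect(w.astype(np.float32))
    if a<b: a,b,t=b,a,t+90
    return np.round(c0,1),round(a,1),round(b,1),round((t+90)%180-90,1)
def goto(x,y,z,yaw,tilt=0):
    "shift (mm, tool axes) and rotvec from now to the target"
    o=get_obs(); R0=R.from_euler('xyz',o["orientation"],degrees=True)
    R1=R.from_euler('xyz',[180,tilt,yaw],degrees=True)
    print("shift",np.round(R0.inv().apply(np.array([x,y,z])-np.array(o["tool_pos"])*1000),1),"turn",np.round((R0.inv()*R1).as_rotvec(),3),"from",np.round(o["tool_pos"],4),np.round(o["orientation"],1),o["clock"])
E
python3 - <<'E'
from h import *
im=eyes.snapshot("top"); m=eyes.camera_model("top")
for t,z in [("panel",.034),("bone_block",.086),("short_block",.026),("resin_block",.02),("spare_block",.026),("glue_bottle",.06)]:
    for d in spotter.outline_of("top",t): print(t,round(d["p"],2),d["rect"],rect(m,d["region"],z))
m2=eyes.camera_model("scene")
print("bone_gap",toz(m,[443,230],.021),toz(m2,[376,306],.021))
E
python3 -m crank '[0,0,0,0,0,0,1]'
```

```text
panel 0.78 [375.6, 158.4, 116.3, 104.2] (array([ 566.4, -136.9]), 232.3, 212.3, -79.1)
bone_block 0.83 [295.9, 261.8, 27.6, 19.3] (array([430.9, 156.2]), 58.6, 30.4, 70.6)
bone_block 0.69 [367.7, 283.3, 20.9, 28.4] (array([370.6,   9.1]), 66.0, 30.4, 25.5)
bone_block 0.64 [343.0, 149.5, 14.8, 33.8] (array([667. ,  56.8]), 74.7, 27.8, -8.3)
short_block 0.85 [204.5, 178.5, 24.5, 25.5] (array([626.5, 373.3]), 64.5, 40.6, 58.6)
short_block 0.67 [245.3, 197.4, 19.5, 26.0] (array([574.8, 282.4]), 57.3, 45.4, 9.7)
short_block 0.59 [310.7, 95.1, 26.3, 23.0] (array([820.3, 114.8]), 61.1, 47.2, -47.8)
resin_block 0.65 [308.5, 199.1, 18.9, 20.5] (array([571.2, 141.1]), 49.1, 28.8, 44.5)
spare_block 0.63 [246.7, 255.3, 22.3, 36.6] (array([424.2, 283.5]), 86.9, 31.5, -14.2)
spare_block 0.39 [296.5, 261.4, 27.4, 21.9] (array([428.4, 157.4]), 61.6, 30.5, 67.8)
glue_bottle 0.82 [180.8, 242.3, 35.9, 26.0] (array([471.2, 406.8]), 73.7, 54.5, 89.4)
glue_bottle 0.65 [380.0, 156.4, 113.8, 110.6] (array([ 563.7, -130.8]), 229.0, 209.0, -79.3)
bone_gap [[ 0.5207608  -0.15756219  0.021     ]] [[ 0.52041018 -0.14663882  0.021     ]]
clock: 1.38
tool_pos: [0.2, 0.6447, 0.2266]
orientation: [-180.0, -0.0, -17.2]
force: [-0.9, -0.8, 0.5]
opening: 0.088
gripper_force: 0.0
```

```bash
python3 -c "
from h import *
goto(405,165,226,-19.4)"
```

```text
shift [337.9 397.4   0.6] turn [-0.    -0.     0.038] from [0.2    0.6447 0.2266] [-180.    -0.   -17.2] 1.375
```

```bash
python3 -m crank '[0,0,0.038,37,44,0,1, 0,0,0,37,44,0,1, 0,0,0,37,44,0,1, 0,0,0,37,44,0,1, 0,0,0,37,44,0,1]' >/dev/null; python3 -m crank '[0,0,0,38,44,0,1, 0,0,0,38,44,0,1, 0,0,0,38,44,0,1, 0,0,0,38,44,0,1, 0,0,0,0,0,0,1]'
python3 - <<'E'
from h import *
goto(431,156,130,-19.4)
m=eyes.camera_model("wrist"); im=eyes.snapshot("wrist"); cv2.imwrite("pics/w1.png",im)
print(np.round(m["extrinsics"],3).tolist(),m["fx"])
for t,z in [("bone_block",.0864)]:
    for d in spotter.outline_of("wrist",t): print(t,round(d["p"],2),d["rect"],rect(m,d["region"],z))
    print(spotter.place_of("wrist",t))
print(get_obs()["joint_pos"])
E
```

```text
clock: 2.62
tool_pos: [0.3889, 0.1568, 0.2269]
orientation: [-180.0, -0.0, -19.7]
force: [-0.5, 0.9, -0.1]
opening: 0.0874
gripper_force: 0.0
shift [ 39.9 -13.4  96.9] turn [-0.    -0.    -0.005] from [0.3889 0.1568 0.2269] [-180.    -0.   -19.7] 2.625
[[-0.338, -0.899, -0.28, 0.465], [-0.941, 0.322, 0.102, 0.13], [-0.002, 0.298, -0.955, 0.384], [0.0, 0.0, 0.0, 1.0]] 326.1308001939711
bone_block 0.86 [276.7, 124.6, 63.9, 37.5] (array([431.9, 156.6]), 58.8, 32.5, 70.3)
bone_block 0.61 [426.6, 114.4, 84.1, 71.2] (array([375.4,  18.4]), 85.5, 39.1, 26.3)
[{'location': [465.5, 146.2], 'p': 0.91}, {'location': [311.3, 138.8], 'p': 0.71}, {'location': [148.9, 42.4], 'p': 0.33}]
[ 4.95772793e+01 -4.54588686e+00 -2.92391242e+01 -2.08274471e-03
 -6.52658132e+01  2.09760817e+01]
```

View pics/w1.png

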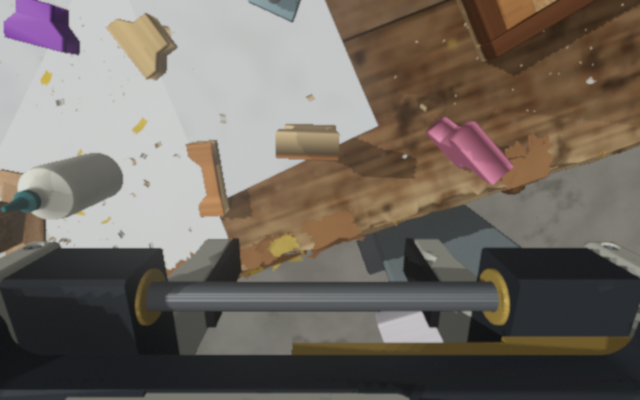

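```bash
python3 -c "
import cv2
a=cv2.imread('pics/w1.png');b=cv2.imread('pics/scene0.png')
cv2.imwrite('pics/z.png',cv2.hconcat([cv2.resize(a[110:175,260:360],(600,390),interpolation=2),cv2.resize(b[190:255,230:263],(198,390),interpolation=2)]))"
```

```text
(no output)
```

View pics/z.png

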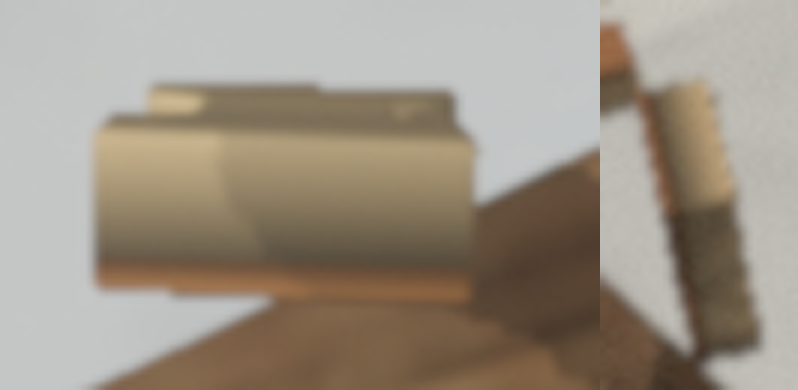

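Bone confirmed: pale end on top, and the brown face is at the lower (robot) side in the wrist view (rows ~155–160). I'll descend with the fingers on either side of it.

```bash
python3 - <<'E'
from h import *
m=eyes.camera_model("wrist")
p=toz(m,[[276,131],[339,131],[338.5,159.5],[276,158.5]],.0864)*1000
print(np.round(p,1),np.round(p.mean(0),1))
c=p.mean(0); goto(c[0],c[1],31,-19.7)
E
```

```text
[[450.1 182.8  86.4]
 [431.2 129.4  86.4]
 [406.9 138.1  86.4]
 [426.9 192.1  86.4]] [428.8 160.6  86.4]
shift [ 37.9 -13.7 195.8] turn [-0.001 -0.     0.004] from [0.3884 0.1602 0.2268] [-180.    -0.   -19.4] 2.775
```

```bash
python3 -m crank '[0,0,0,39,-12,0,1, 0,0,0,0,0,60,1, 0,0,0,0,0,50,1, 0,0,0,0,0,50,1, 0,0,0,0,0,36,1]'; python3 -m crank '[0,0,0,0,0,0,0.3, 0,0,0,0,0,0,0.3, 0,0,0,0,0,0,0.2, 0,0,0,0,0,0,0.2, 0,0,0,0,0,0,0.2]'
```

```text
clock: 3.4
tool_pos: [0.4282, 0.1594, 0.0286]
orientation: [179.9, 0.0, -19.3]
force: [0.4, -0.0, 0.1]
opening: 0.0876
gripper_force: 0.0
clock: 4.03
tool_pos: [0.43, 0.1591, 0.0319]
orientation: [-179.9, -0.1, -19.4]
force: [-1.9, 0.1, 6.8]
opening: 0.0581
gripper_force: 29.7
```

```bash
python3 -m crank '[0,0,0,0,0,-40,0.2, 0,0,0,0,0,-40,0.2, 0,0,0,31,28,0,0.2, 0,0,0,31,28,0,0.2, 0,-0.187,0,0,0,0,0.2]'; python3 -m crank '[0,-0.187,0,0,0,0,0.2, 0,-0.187,0,0,0,0,0.2, 0,-0.187,0,0,0,0,0.2, 0,-0.187,0,0,0,0,0.2, 0,0,0,0,0,0,0.2]'; python3 -c "
from h import *
print(np.round(get_obs()['joint_pos'],1))
im=eyes.snapshot('scene');cv2.imwrite('pics/s2.png',im[60:400,100:600])"
```

```text
clock: 4.65
tool_pos: [0.4653, 0.0831, 0.1112]
orientation: [-180.0, 11.0, -19.3]
force: [0.1, 0.3, -0.2]
opening: 0.0578
gripper_force: 29.8
clock: 5.28
tool_pos: [0.4679, 0.0838, 0.1044]
orientation: [179.4, 54.3, -20.1]
force: [-1.4, -0.3, -1.4]
opening: 0.0582
gripper_force: 29.8
[  11.8   41.3    7.8  -25.8 -104.9   63.1]
```

View pics/s2.png

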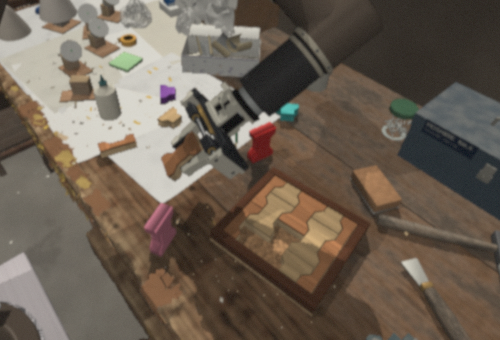

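```bash
python3 -m crank '[0,0,0,20,0,14,0.2, 0,0,0,20,0,14,0.2, 0,0,0,12,0,9,0.2, 0,0,0,6,0,4.3,0.2, 0,0,0,0,0,0,0.2]'
```

```text
clock: 5.95
tool_pos: [0.4699, 0.0846, 0.0393]
orientation: [180.0, 53.6, -19.4]
force: [-0.7, 0.6, 0.7]
opening: 0.0579
gripper_force: 29.8
```

```bash
python3 -m crank '[0,0,0,4.9,0,3.5,0.2, 0,0,0,0,0,0,0.2]'; python3 -m crank '[0,0,0,1.6,0,1.2,0.2, 0,0,0,0,0,0,0.2]'
```

```text
clock: 6.2
tool_pos: [0.4701, 0.0845, 0.0333]
orientation: [-180.0, 53.6, -19.4]
force: [0.8, 0.3, -0.5]
opening: 0.0578
gripper_force: 29.8
clock: 6.45
tool_pos: [0.4701, 0.0845, 0.0313]
orientation: [180.0, 53.6, -19.4]
force: [-0.9, -0.2, -1.0]
opening: 0.0582
gripper_force: 29.8
```

```bash
python3 -m crank '[0,0,0,0,0,0,1, 0,0,0,0,0,0,1, 0,0,0,0,0,0,1]'; python3 -m crank '[0,0,0,-40,0,-29,1, 0,0,0,-40,0,-29,1, 0,0.187,0,-24,0,-18,1, 0,0.187,0,0,0,0,1, 0,0.187,0,0,0,0,1]'; python3 -m crank '[0,0.187,0,0,0,0,1, 0,0.187,0,0,0,0,1, 0,0,0,-50,0,0,1, 0,0,0,-40,0,-20,1, 0,0,0,0,0,0,1]'
python3 - <<'E'
from h import *
m=eyes.camera_model("wrist"); im=eyes.snapshot("wrist"); cv2.imwrite("pics/w2.png",im)
for t,z in [("bone_block",.026),("short_block",.026)]:
    for d in spotter.outline_of("wrist",t): print(t,round(d["p"],2),d["rect"],rect(m,d["region"],z))
im=eyes.snapshot("top"); cv2.imwrite("pics/t2.png",im);m=eyes.camera_model("top")
for t,z in [("bone_block",.026),("short_block",.026)]:
    for d in spotter.outline_of("top",t): print(t,round(d["p"],2),d["rect"],rect(m,d["region"],z))
a=cv2.imread("pics/w2.png")
cv2.imwrite("pics/w2c.png",cv2.resize(a[0:260],(800,325)))
E
```

```text
clock: 6.82
tool_pos: [0.4702, 0.0845, 0.0314]
orientation: [-180.0, 53.6, -19.4]
force: [-0.1, -0.2, 0.2]
opening: 0.0822
gripper_force: 0.0
clock: 7.45
tool_pos: [0.4708, 0.0847, 0.1614]
orientation: [-179.8, 21.0, -19.4]
force: [-0.2, 0.8, 0.9]
opening: 0.0874
gripper_force: 0.0
clock: 8.07
tool_pos: [0.3835, 0.1155, 0.182]
orientation: [-179.8, -0.1, -19.2]
force: [-0.0, -0.2, -0.8]
opening: 0.0878
gripper_force: 0.0
bone_block 0.79 [401.1, 131.8, 91.8, 75.6] (array([356.5,  -3.2]), 101.0, 38.8, 26.1)
bone_block 0.62 [289.1, 1.3, 68.5, 104.1] (array([494.2,  76.5]), 83.2, 58.2, -18.2)
bone_block 0.46 [34.1, 13.5, 81.2, 71.0] (array([572.5, 277.5]), 66.4, 51.5, 14.0)
short_block 0.92 [30.6, 10.8, 85.7, 76.4] (array([572.1, 277.1]), 66.4, 52.1, 13.2)
short_block 0.64 [0.3, 31.9, 10.1, 22.3] (array([593.4, 341.1]), 20.2, 6.0, -35.7)
short_block 0.39 [434.8, 0.0, 152.9, 66.1] (array([456.6, -76.4]), 127.2, 51.9, 70.7)
bone_block 0.76 [343.6, 151.5, 11.4, 31.0] (array([677.7,  53.7]), 75.9, 26.9, -5.3)
bone_block 0.44 [365.9, 283.9, 24.6, 25.4] (array([387.3,   8. ]), 39.0, 19.6, 63.0)
short_block 0.73 [310.8, 92.8, 28.1, 25.9] (array([822.9, 114. ]), 61.1, 45.5, -45.0)
short_block 0.65 [246.8, 199.3, 19.1, 24.9] (array([574.7, 280.8]), 59.9, 44.6, 12.8)
short_block 0.61 [204.4, 182.1, 26.2, 19.4] (array([627.4, 373.5]), 63.6, 45.4, 59.8)
```

View pics/w2c.png

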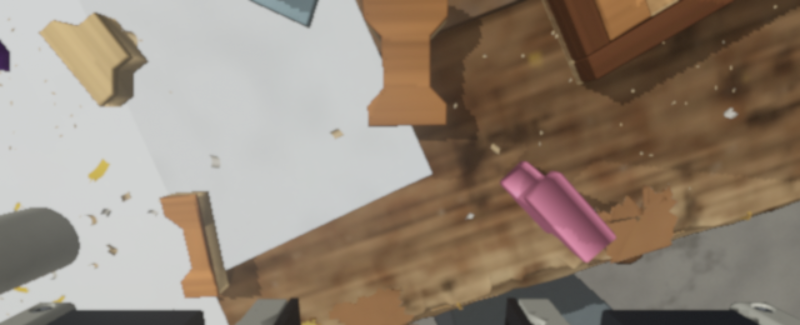

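The bone lies brown face up at about (495, 76) mm, axis −18°. Next I grasp its waist near the top.

```bash
python3 -c "
from h import *
goto(495,76,16,-18.4)"
```

```text
shift [116.5  -0.9 163.5] turn [ 0.001  0.001 -0.019] from [0.385  0.1142 0.1796] [179.9   0.  -19.5] 8.375
```

```bash
python3 -m crank '[0,0,-0.019,58,-0.5,0,1, 0,0,0,58,-0.5,20,1, 0,0,0,0,0,55,1, 0,0,0,0,0,50,1, 0,0,0,0,0,38,1]'; python3 -m crank '[0,0,0,0,0,0,0.5, 0,0,0,0,0,0,0.2, 0,0,0,0,0,0,0.2, 0,0,0,0,0,0,0.2, 0,0,0,0,0,0,0.2]'
```

```text
clock: 9.0
tool_pos: [0.4942, 0.0764, 0.014]
orientation: [179.8, 0.1, -18.4]
force: [0.4, 0.2, 0.7]
opening: 0.0873
gripper_force: 0.0
clock: 9.62
tool_pos: [0.4952, 0.0784, 0.0181]
orientation: [-179.9, -0.1, -18.3]
force: [0.1, 1.0, 0.7]
opening: 0.0433
gripper_force: 0.0
```

```bash
python3 -m crank '[0,0,0,0,0,0,0.2, 0,0,0,0,0,0,0.2]'; python3 -m crank '[0,0,0,0,0,-50,0.2, 0,0,0,0,0,-40,0.2, 0,0,0,0,0,0,0.2]'; python3 -c "
from h import *
c,s=np.cos(np.radians(10.9)),np.sin(np.radians(10.9))
print(566.4-44*c,-136.9-44*s, 566.4-66*c-48*s,-136.9-66*s+48*c)
goto(566.4-44*c,-136.9-44*s,108,10.9)
m=eyes.camera_model('wrist');E=np.linalg.inv(m['extrinsics']);p=E@np.r_[get_obs()['tool_pos'],1];print(p[0]/p[2]*m['fx']+m['cx'],p[1]/p[2]*m['fy']+m['cy'])
"
```

```text
clock: 9.88
tool_pos: [0.4948, 0.078, 0.0176]
orientation: [-180.0, -0.0, -18.3]
force: [-1.3, -0.1, 6.4]
opening: 0.034
gripper_force: 30.0
clock: 10.25
tool_pos: [0.4967, 0.0791, 0.1102]
orientation: [-179.7, -0.3, -18.3]
force: [-0.1, 1.2, -0.4]
opening: 0.0336
gripper_force: 30.0
523.1938166413564 -145.22019949155523 492.5141436985199 -102.24628102790354
shift [ 95.5 204.7   1.7] turn [-0.003 -0.006 -0.51 ] from [0.4967 0.0791 0.1102] [-179.7   -0.3  -18.3] 10.25
322.73588306051994 254.03100900248367
```

```bash
python3 -m crank '[0,0,-0.17,0,0,0,0.2, 0,0,-0.17,0,0,0,0.2, 0,0,-0.17,0,0,0,0.2, 0,0,0,-22,45,0,0.2, 0,0,0,-22,45,0,0.2]'; python3 -m crank '[0,0,0,-22,45,0,0.2, 0,0,0,-22,45,0,0.2, 0,0,0,-22,45,0,0.2, 0,0,0,0,0,0,0.2, 0,0,0,0,0,0,0.2]'
python3 - <<'E'
from h import *
m=eyes.camera_model("wrist"); im=eyes.snapshot("wrist"); cv2.imwrite("pics/w3.png",im)
o=get_obs();print(o["tool_pos"],o["orientation"])
for d in spotter.outline_of("wrist","panel"): print(round(d["p"],2),d["rect"],rect(m,d["region"],.034))
for t in ["bone_gap","short_gap","bone_block"]:
    for d in spotter.place_of("wrist",t): print(t,round(d["p"],2),np.round(d["location"],1),np.round(toz(m,d["location"],.021)*1000,1))
E
```

```text
clock: 10.88
tool_pos: [0.4676, -0.0195, 0.1061]
orientation: [180.0, 0.1, 11.0]
force: [1.0, -0.9, -0.4]
opening: 0.0341
gripper_force: 30.0
clock: 11.5
tool_pos: [0.4289, -0.1638, 0.1066]
orientation: [-180.0, 0.0, 10.8]
force: [0.6, 0.2, -0.9]
opening: 0.0339
gripper_force: 30.0
[ 0.42923701 -0.16330384  0.10671566] [-1.79987743e+02  3.13186206e-02  1.08965100e+01]
0.75 [145.8, 1.4, 364.4, 164.2] (array([ 513.6, -148.6]), 226.2, 103.3, -79.2)
bone_gap 0.61 [326.4  74.9] [[ 522.6 -148.3   21. ]]
short_gap 0.83 [255.6 107.8] [[ 491.3 -102.6   21. ]]
bone_block 0.69 [ 84.2 248.3] [[354.5  21.4  21. ]]
bone_block 0.56 [321.  246.8] [[ 392.4 -169.2   21. ]]
```

View pics/w3.png

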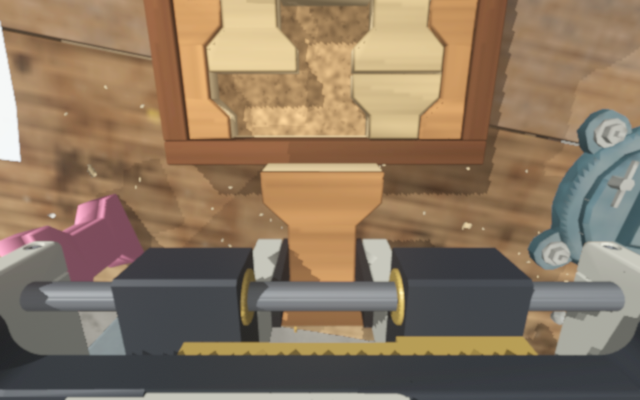

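```bash
cat >> h.py <<'E'
def edge(im,axis,lo,hi,rng,ch=None):
    "strongest edge between lo..hi across columns(axis=1)/rows(axis=0), for each line in rng; robust line -> points"
    g=cv2.GaussianBlur(im,(3,3),0).astype(float)
    G=np.abs(cv2.Sobel(g,cv2.CV_64F,1 if axis==1 else 0,0 if axis==1 else 1)).sum(2)
    P=[]
    for k in rng:
        v=G[k,lo:hi] if axis==1 else G[lo:hi,k]
        i=int(np.argmax(v)); s=slice(max(i-1,0),i+2); w=v[s]; x=lo+(np.arange(len(v))[s]*w).sum()/w.sum()
        P.append((k,x))
    P=np.array(P); f=np.polyfit(*P.T,1)
    for _ in range(5):
        r=np.abs(P[:,1]-np.polyval(f,P[:,0])); q=P[r<=max(1.,np.percentile(r,70))]; f=np.polyfit(*q.T,1)
    k=np.array([rng[0],rng[-1]],float); x=np.polyval(f,k)
    return (np.c_[x,k] if axis==1 else np.c_[k,x]), round(float(np.std(q[:,1]-np.polyval(f,q[:,0]))),2)
E
python3 - <<'E'
from h import *
im=cv2.imread("pics/w3.png"); m=eyes.camera_model("wrist")
W={}
for n,a in dict(near_l=(0,156,174,range(180,255)),near_r=(0,156,174,range(392,480)),in_near=(0,130,146,range(190,460)),
  left_in=(1,172,194,range(20,130)),right_in=(1,455,478,range(20,130)),left_out=(1,140,172,range(20,155)),right_out=(1,480,512,range(20,155))).items():
    p,s=edge(im,*a); w=toz(m,p,.034)[:,:2]*1000; W[n]=w; print(n,np.round(p,1).tolist(),s,np.round(w,1).tolist())
for n,a in dict(front=(0,167,178,range(275,372)),frontlow=(0,158,168,range(275,372)),bl=(1,252,272,range(176,195)),br=(1,374,394,range(176,195))).items():
    p,s=edge(im,*a); w=toz(m,p,.1067+.0084)[:,:2]*1000; print(n,np.round(p,1).tolist(),s,np.round(w,1).tolist())
E
```

```text
near_l [[180.0, 164.6], [254.0, 162.3]] 0.53 [[443.4, -55.7], [455.2, -107.6]]
near_r [[392.0, 162.7], [479.0, 162.9]] 0.12 [[473.7, -204.6], [485.4, -265.8]]
in_near [[190.0, 137.1], [459.0, 137.7]] 0.45 [[464.4, -61.4], [499.8, -246.1]]
left_in [[175.2, 20.0], [188.5, 129.0]] 0.19 [[536.3, -46.9], [469.8, -59.9]]
right_in [[473.9, 20.0], [460.7, 129.0]] 0.2 [[572.1, -232.3], [505.7, -245.4]]
left_out [[145.7, 20.0], [165.2, 154.0]] 0.29 [[532.7, -28.5], [449.1, -44.9]]
right_out [[513.4, 20.0], [494.1, 154.0]] 0.54 [[576.8, -256.8], [493.5, -274.1]]
front [[275.0, 170.1], [371.0, 170.2]] 0.02 [[472.2, -131.6], [480.7, -175.7]]
frontlow [[275.0, 163.0], [371.0, 163.0]] 0.01 [[475.5, -131.1], [484.0, -174.9]]
bl [[260.1, 176.0], [262.0, 194.0]] 0.21 [[468.1, -125.2], [459.5, -127.2]]
br [[382.8, 176.0], [381.5, 194.0]] 0.36 [[479.0, -181.7], [470.4, -183.3]]
```

```bash
python3 - <<'E'
from h import *
im=cv2.imread("pics/w3.png"); m=eyes.camera_model("wrist")
g=im.astype(int)
for r in range(304,345,2): print(r,g[r,305:335].mean(0).round().tolist(),np.round(toz(m,[322,r],.1151)[0]@[.9818,.1899,0]*1000,1))
for r in range(0,20,2): print(r,g[r,310:350].mean(0).round().tolist(),np.round(toz(m,[330,r],.034)[0]@[.9818,.1899,0]*1000,1))
E
```

```text
304 [132.0, 129.0, 128.0] 365.8
306 [124.0, 122.0, 120.0] 364.5
308 [109.0, 107.0, 106.0] 363.3
310 [90.0, 96.0, 107.0] 362.0
312 [70.0, 104.0, 142.0] 360.7
314 [69.0, 107.0, 147.0] 359.5
316 [69.0, 107.0, 147.0] 358.2
318 [69.0, 106.0, 146.0] 356.9
320 [68.0, 104.0, 144.0] 355.6
322 [67.0, 103.0, 142.0] 354.3
324 [70.0, 106.0, 144.0] 353.1
326 [101.0, 137.0, 165.0] 351.7
328 [115.0, 153.0, 180.0] 350.4
330 [122.0, 157.0, 182.0] 349.1
332 [140.0, 164.0, 180.0] 347.8
334 [150.0, 163.0, 170.0] 346.5
336 [155.0, 165.0, 168.0] 345.2
338 [155.0, 165.0, 168.0] 343.8
340 [155.0, 165.0, 168.0] 342.5
342 [136.0, 162.0, 174.0] 341.1
344 [88.0, 157.0, 182.0] 339.8
0 [83.0, 111.0, 128.0] 528.7
2 [75.0, 100.0, 116.0] 527.6
4 [71.0, 95.0, 111.0] 526.5
6 [74.0, 104.0, 129.0] 525.4
8 [75.0, 109.0, 138.0] 524.3
10 [76.0, 111.0, 140.0] 523.2
12 [79.0, 115.0, 146.0] 522.1
14 [83.0, 120.0, 152.0] 521.0
16 [85.0, 123.0, 154.0] 519.9
18 [86.0, 124.0, 156.0] 518.7
```

```bash
python3 -m crank '[0,0,0,46,0.6,0,0.2, 0,0,0,46.5,0.6,0,0.2, 0,0,0,0,0,48,0.2, 0,0,0,0,0,0,0.2, 0,0,0,0,0,0,0.2]'
python3 - <<'E'
from h import *
o=get_obs();m=eyes.camera_model("wrist"); im=eyes.snapshot("wrist"); cv2.imwrite("pics/w4.png",im)
print(np.round(o["tool_pos"],4),np.round(o["orientation"],2))
for t in ["bone_gap","bone_block"]:
    for d in spotter.place_of("wrist",t): print(t,round(d["p"],2),np.round(d["location"],1))
cv2.imwrite("pics/w4c.png",cv2.resize(im[0:340,120:520],(700,595)))
E
```

```text
clock: 12.38
tool_pos: [0.5206, -0.1472, 0.06]
orientation: [180.0, 0.0, 11.0]
force: [0.2, -0.6, -0.8]
opening: 0.0337
gripper_force: 30.0
[ 0.5206 -0.1472  0.06  ] [179.97   0.    10.97]
bone_block 0.77 [322.7 248.7]
```

View pics/w4c.png

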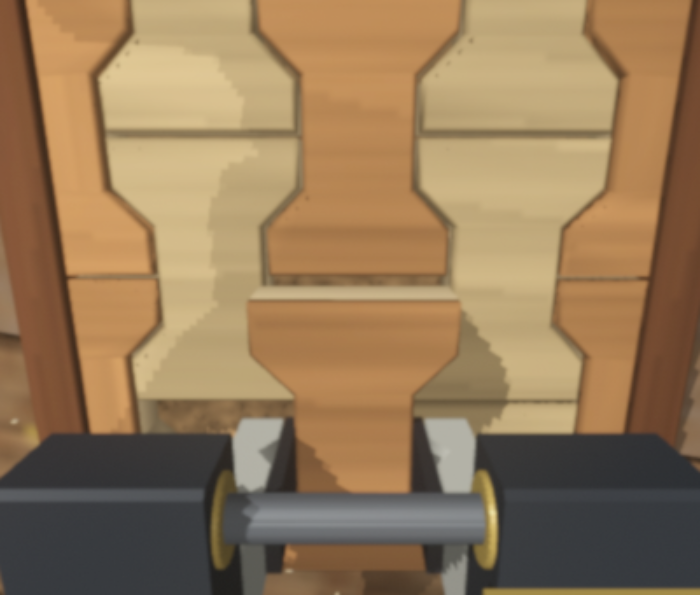

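```bash
cat > rel.py <<'E'
from h import *
def dark(im,axis,lo,hi,rng):
    g=cv2.GaussianBlur(im,(3,3),0).astype(float).sum(2); P=[]
    for k in rng:
        v=g[k,lo:hi] if axis==1 else g[lo:hi,k]; P.append((k,lo+np.argmin(v)))
    P=np.array(P,float); med=np.median(P[:,1]); P=P[abs(P[:,1]-med)<6]; f=np.polyfit(*P.T,1)
    k=np.array([rng[0],rng[-1]],float); x=np.polyval(f,k)
    return np.c_[x,k] if axis==1 else np.c_[k,x]
U=np.array([.9818,.1899,0])*1000; V=np.array([-.1899,.9818,0])*1000
E
python3 - <<'E'
from rel import *
im=cv2.imread("pics/w4.png"); m=eyes.camera_model("wrist")
for n,a in dict(wl=(1,284,298,range(48,104)),wr=(1,350,364,range(48,104)),el=(1,266,278,range(134,152)),er=(1,371,383,range(134,152))).items():
    p=dark(im,*a); w=toz(m,p,.034); print(n,np.round(p,1).tolist(),"v",np.round(w@V,1))
p,s=edge(im,0,150,162,range(285,365)); print("fixed edge",p.tolist(),s,"u",np.round(toz(m,p,.034)@U,1))
for k in range(148,176): print(k,im[k,300:350].mean(0).round().tolist(), end=' ')
print()
z=get_obs()["tool_pos"][2]+.0084
p,s=edge(im,0,167,178,range(275,372)); print("front",p.tolist(),s,"u",np.round(toz(m,p,z)@U,1))
for n,a in dict(bl=(1,254,270,range(177,198)),br=(1,374,392,range(177,198))).items():
    p,s=edge(im,*a); print(n,np.round(p,1).tolist(),s,"v",np.round(toz(m,p,z)@V,1))
g=im.astype(int)
print([(r,g[r,305:335].mean(0).round().tolist()) for r in range(318,336,2)])
print("back325.5 u",toz(m,[322,325.5],z)@U, "tcp",get_obs()["tool_pos"]@U/1,get_obs()["tool_pos"]@V)
E
```

```text
wl [[288.9, 48.0], [291.5, 103.0]] v [-226.  -226.6]
wr [[358.4, 48.0], [356.2, 103.0]] v [-262.  -261.6]
el [[269.8, 134.0], [270.6, 151.0]] v [-213.9 -213.9]
er [[375.0, 134.0], [375.0, 151.0]] v [-272.7 -273.1]
fixed edge [[285.0, 155.5878900446093], [364.0, 155.39924832157033]] 0.31 u [532.3 532.4]
148 [78.0, 125.0, 173.0] 149 [79.0, 126.0, 174.0] 150 [80.0, 127.0, 175.0] 151 [80.0, 128.0, 176.0] 152 [81.0, 129.0, 177.0] 153 [80.0, 129.0, 177.0] 154 [79.0, 127.0, 175.0] 155 [75.0, 120.0, 166.0] 156 [64.0, 103.0, 144.0] 157 [60.0, 93.0, 125.0] 158 [66.0, 99.0, 129.0] 159 [69.0, 103.0, 133.0] 160 [70.0, 103.0, 133.0] 161 [69.0, 103.0, 132.0] 162 [75.0, 109.0, 137.0] 163 [96.0, 132.0, 156.0] 164 [119.0, 157.0, 178.0] 165 [128.0, 167.0, 188.0] 166 [133.0, 172.0, 193.0] 167 [137.0, 176.0, 198.0] 168 [140.0, 180.0, 201.0] 169 [140.0, 180.0, 202.0] 170 [127.0, 167.0, 189.0] 171 [95.0, 132.0, 161.0] 172 [75.0, 116.0, 157.0] 173 [79.0, 126.0, 174.0] 174 [83.0, 132.0, 181.0] 175 [85.0, 135.0, 184.0] 
front [[275.0, 170.15335369176898], [371.0, 170.23197791003068]] 0.02 u [531.6 531.5]
bl [[260.5, 177.0], [261.2, 197.0]] 0.21 v [-214.2 -214. ]
br [[386.5, 177.0], [379.2, 197.0]] 0.77 v [-273.3 -270.4]
[(318, [57.0, 89.0, 126.0]), (320, [56.0, 88.0, 124.0]), (322, [55.0, 87.0, 123.0]), (324, [55.0, 87.0, 122.0]), (326, [52.0, 77.0, 105.0]), (328, [53.0, 77.0, 103.0]), (330, [52.0, 76.0, 103.0]), (332, [53.0, 76.0, 103.0]), (334, [54.0, 77.0, 104.0])]
back325.5 u [445.33019344] tcp 483.7314786935389 -243.61525235215333
```

```bash
python3 -m crank '[0,0,0,-0.7,0.7,0,0.2, 0,0,0,0,0,6,0.2, 0,0,0,0,0,5,0.2, 0,0,0,0,0,0,0.2]'; python3 -m crank '[0,0,0,0,0,4,0.2, 0,0,0,0,0,0,0.2]';  python3 -m crank '[0,0,0,0,0,4,0.2, 0,0,0,0,0,0,0.2]'
```

```text
clock: 13.02
tool_pos: [0.5193, -0.1483, 0.0475]
orientation: [-180.0, 0.1, 10.9]
force: [0.1, -0.5, -0.3]
opening: 0.0341
gripper_force: 30.0
clock: 13.28
tool_pos: [0.5196, -0.1482, 0.0438]
orientation: [-180.0, 0.0, 10.9]
force: [-0.4, -0.1, -0.3]
opening: 0.034
gripper_force: 30.0
clock: 13.52
tool_pos: [0.5196, -0.1482, 0.0398]
orientation: [-180.0, 0.0, 10.9]
force: [-0.2, -0.5, -0.0]
opening: 0.0337
gripper_force: 30.0
```

```bash
python3 -m crank '[0,0,0,0,0,2.5,0.2, 0,0,0,0,0,0,0.2, 0,0,0,0,0,0,0.7, 0,0,0,0,0,0,0.7, 0,0,0,0,0,0,0.7]'; python3 -m crank '[0,0,0,0,0,-25,0.6, 0,0,0,0,0,0,0, 0,0,0,0,0,0,0, 0,0,0,0,0,0,0, 0,0,0,0,0,0,0]'; python3 -c "
from h import *
o=get_obs();m=eyes.camera_model('wrist'); im=eyes.snapshot('wrist'); cv2.imwrite('pics/w5.png',im)
print(o['tool_pos'],o['opening'])
for t in ['bone_block','short_gap']:
    for d in spotter.outline_of('wrist',t): print(t,round(d['p'],2),d['rect'],rect(m,d['region'],.034))
p,s=edge(im,0,150,200,range(285,365)); print(p,s)"
```

```text
clock: 14.15
tool_pos: [0.5198, -0.1482, 0.0377]
orientation: [180.0, -0.0, 10.9]
force: [0.4, -0.2, -0.4]
opening: 0.0579
gripper_force: 0.0
clock: 14.78
tool_pos: [0.5195, -0.1482, 0.0622]
orientation: [-180.0, 0.1, 10.9]
force: [0.6, -0.0, -0.5]
opening: 0.0182
gripper_force: 0.0
[ 0.51945838 -0.14823235  0.06218098] 0.018207506921209222
bone_block 0.96 [84.1, 322.5, 35.4, 32.2] (array([413.8, -12.4]), 27.6, 21.0, 11.6)
bone_block 0.93 [274.1, 154.6, 98.6, 129.3] (array([ 527.1, -146.1]), 82.6, 57.4, 10.9)
short_gap 0.81 [97.7, 0.0, 450.7, 274.5] (array([ 567.6, -138.4]), 226.7, 155.6, -79.3)
short_gap 0.23 [274.5, 155.9, 100.9, 130.5] (array([ 526.7, -146.2]), 83.4, 58.7, 10.9)
[[285.         149.80767663]
 [364.         161.892625  ]] 1.46
```

```bash
python3 -m crank '[0,0,0,4.5,0,10,0, 0,0,0,0,0,14,0, 0,0,0,0,0,0,0, 0,0,0,0,0,2,0, 0,0,0,0,0,0,0]'; python3 -m crank '[0,0,0,0,0,2,0, 0,0,0,0,0,0,0]';python3 -m crank '[0,0,0,0,0,1.5,0, 0,0,0,0,0,0,0]'
```

```text
clock: 15.55
tool_pos: [0.5242, -0.1474, 0.0367]
orientation: [180.0, -0.0, 10.9]
force: [-0.1, 0.4, 0.5]
opening: 0.0001
gripper_force: 0.0
clock: 15.8
tool_pos: [0.5242, -0.1474, 0.0347]
orientation: [180.0, -0.0, 10.9]
force: [-0.3, 0.7, -0.7]
opening: 0.0003
gripper_force: 0.0
clock: 16.05
tool_pos: [0.5244, -0.1474, 0.0343]
orientation: [180.0, -0.0, 10.9]
force: [-4.2, 2.5, 11.2]
opening: 0.0009
gripper_force: 5.6
```

```bash
python3 -m crank '[0,0,0,0,0,-50,1, 0,0,0,0,0,-55,1, 0,0,0,5,-40,-40,1, 0,0,0,5,-58,0,1, 0,0,0,5,-58,0,1]'>/dev/null; python3 -m crank '[0,0,0,5,-58,0,1, 0,0,0,5,-58,0,1, 0,0,0,5,-58,0,1, 0,0,0,5,-58,0,1, 0,0,0,0,-18,0,1]'; python3 -m crank '[0,0,0,0,0,0,1, 0,0,0,0,0,0,1]'
python3 - <<'E'
from h import *
o=get_obs();m=eyes.camera_model("wrist"); im=eyes.snapshot("wrist"); cv2.imwrite("pics/w6.png",im)
print(np.round(o["tool_pos"],4),np.round(o["orientation"],1),np.round(o["joint_pos"],0))
for d in spotter.outline_of("wrist","short_block"): print(round(d["p"],2),d["rect"],rect(m,d["region"],.026))
w5=cv2.imread("pics/w5.png")
cv2.imwrite("pics/c6.png",cv2.hconcat([cv2.resize(w5[100:340,170:470],(400,320)),cv2.resize(im[0:256,160:480],(400,320))]))
E
```

```text
clock: 17.3
tool_pos: [0.4813, 0.2609, 0.1781]
orientation: [-180.0, -0.0, 11.1]
force: [-0.1, 0.1, 0.0]
opening: 0.0873
gripper_force: 0.0
clock: 17.55
tool_pos: [0.4817, 0.257, 0.1781]
orientation: [180.0, 0.0, 10.9]
force: [0.0, -0.6, -0.5]
opening: 0.0877
gripper_force: 0.0
[0.4817 0.257  0.1781] [180.    0.   10.9] [ 49.  11. -20.  -0. -60.  52.]
0.93 [289.2, 41.5, 49.2, 70.8] (array([576.6, 284.1]), 58.6, 42.6, 14.8)
0.6 [191.6, 0.2, 58.0, 37.7] (array([605.6, 368.7]), 47.7, 29.6, -79.2)
```

View pics/c6.png

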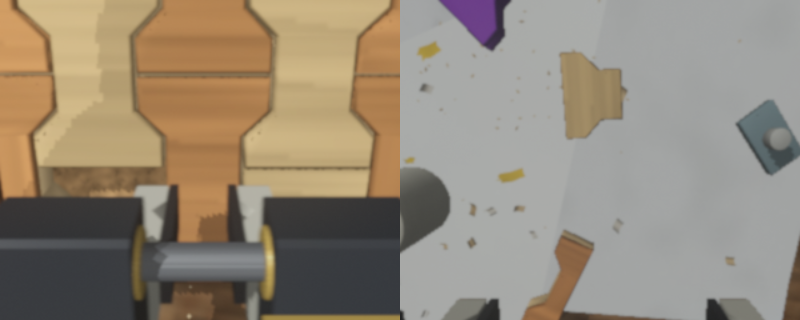

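Left half: the bone sits flush in its gap. Right half: the short block has its wide end to the left (crop ~(567,95)) and its narrow end to the right. I'll grip it end to end.

```bash
python3 -c "
from h import *
goto(576.6,284.1,17,14.8)"
```

```text
shift [ 98.1  -9.1 161.3] turn [ 0.     0.    -0.069] from [0.4819 0.2568 0.1783] [180.    0.   10.8] 17.65
```

```bash
python3 -m crank '[0,0,0,49,-4.5,0,1, 0,0,0,49,-4.6,0,1, 0,0,-0.069,0,0,55,1, 0,0,0,0,0,55,1, 0,0,0,0,0,30,1]'; python3 -m crank '[0,0,0,0,0,21,1, 0,0,0,0,0,0,1, 0,0,0,0,0,0,0.3, 0,0,0,0,0,0,0.3, 0,0,0,0,0,0,0.3]';  python3 -m crank '[0,0,0,0,0,0,0.3, 0,0,0,0,0,0,0.3, 0,0,0,0,0,0,0.3]'
```

```text
clock: 18.27
tool_pos: [0.5754, 0.283, 0.0351]
orientation: [179.9, 0.2, 14.7]
force: [0.3, 0.4, 0.7]
opening: 0.0878
gripper_force: 0.0
clock: 18.9
tool_pos: [0.5767, 0.2857, 0.0182]
orientation: [-180.0, -0.1, 14.9]
force: [-0.1, 0.5, 0.5]
opening: 0.0631
gripper_force: 0.0
clock: 19.27
tool_pos: [0.5764, 0.2854, 0.0174]
orientation: [180.0, -0.0, 14.9]
force: [-0.5, -1.1, 1.9]
opening: 0.0418
gripper_force: 30.0
```

```bash
python3 -m crank '[0,0,0,0,0,-45,0.3, 0,0,0,0,0,-45,0.3, 0,0,0.182,0,0,0,0.3, 0,0,0.182,0,0,0,0.3, 0,0,0.182,0,0,0,0.3]'>/dev/null; python3 -m crank '[0,0,0.182,0,0,0,0.3, 0,0,0.182,0,0,0,0.3, 0,0,0.182,0,0,0,0.3, 0,0,0.182,0,0,0,0.3, 0,0,0.182,0,0,0,0.3]'; python3 -m crank '[0,0,0.184,0,0,0,0.3, 0,0,0,46,25.7,0,0.3, 0,0,0,46,25.7,0,0.3, 0,0,0,46,25.7,0,0.3, 0,0,0,46,25.7,0,0.3]'; python3 -m crank '[0,0,0,46,25.7,0,0.3, 0,0,0,46,25.7,0,0.3, 0,0,0,0,0,0,0.3, 0,0,0,0,0,0,0.3]'
python3 -c "
from h import *
goto(477.4,-15.1,107,-79.05); print(get_obs()['opening'])"
```

```text
clock: 20.52
tool_pos: [0.5761, 0.2854, 0.1069]
orientation: [180.0, 0.0, -68.9]
force: [-0.7, 0.2, -0.7]
opening: 0.0419
gripper_force: 30.0
clock: 21.15
tool_pos: [0.5093, 0.0839, 0.1071]
orientation: [-180.0, 0.0, -79.1]
force: [0.6, -0.1, -0.2]
opening: 0.042
gripper_force: 30.0
clock: 21.65
tool_pos: [0.4774, -0.0148, 0.1074]
orientation: [-180.0, 0.0, -79.2]
force: [-0.2, -0.2, 0.2]
opening: 0.0418
gripper_force: 30.0
shift [0.3 0.  0.4] turn [-0.001  0.    -0.002] from [ 0.4774 -0.0148  0.1074] [-180.     0.   -79.2] 21.65
0.0418210461711464
```

```bash
python3 - <<'E'
from rel import *
o=get_obs();m=eyes.camera_model("wrist"); im=eyes.snapshot("wrist"); cv2.imwrite("pics/w7.png",im)
t=o["tool_pos"]; print(np.round(t,4),"u",t@U,"v",t@V)
for d in spotter.place_of("wrist","short_gap"): p=toz(m,d["location"],.021); print("gap",round(d["p"],2),np.round(d["location"]),p@U,p@V)
for d in spotter.outline_of("wrist","short_block"): print(round(d["p"],2),d["rect"],rect(m,d["region"],t[2]+.0086))
for d in spotter.place_of("wrist","short_block"): p=toz(m,d["location"],t[2]-.005); print("blk",round(d["p"],2),np.round(d["location"]),p@U,p@V)
cv2.imwrite("pics/w7c.png",cv2.resize(im[0:350,120:520],(680,595)))
E
```

```text
[ 0.4774 -0.0148  0.1074] u 465.8743381727833 v -105.16382391535646
gap 0.76 [324.  79.] [463.77118832] [-197.1547729]
0.67 [281.7, 194.9, 83.8, 87.9] (array([479.6, -27. ]), 47.2, 41.7, -79.2)
blk 0.63 [324. 251.] [464.58689133] [-104.24260497]
```

View pics/w7c.png

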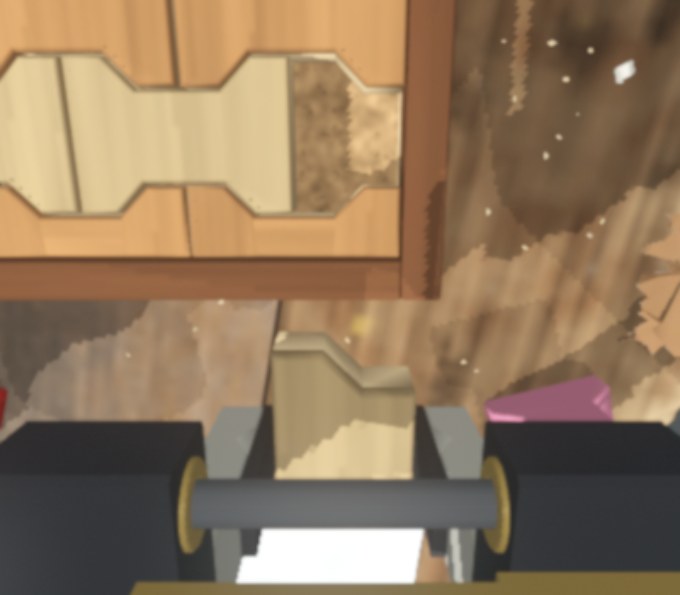

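```bash
python3 - <<'E'
from rel import *
im=cv2.imread("pics/w7.png"); m=eyes.camera_model("wrist"); g=cv2.GaussianBlur(im,(3,3),0).astype(int).sum(2)
def prof(n,axis,fix,lo,hi,z,D):
    s=slice(*fix); v=g[lo:hi,s].mean(1) if axis==0 else g[s,lo:hi].mean(0)
    c=(fix[0]+fix[1]-1)/2; P=[[c,k] if axis==0 else [k,c] for k in range(lo,hi)]
    print(n,[(k,int(a),round(float(b),1)) for k,a,b in zip(range(lo,hi),v,toz(m,P,z)@D)])
prof("fixed waist far",0,(205,245),47,57,.034,V); prof("fixed waist near",0,(205,245),104,114,.034,V)
prof("gap wide near",0,(294,315),120,132,.034,V); prof("fixed end near",0,(272,290),120,132,.034,V);prof("fixed end far",0,(272,288),27,38,.034,V); 
prof("gap left",1,(60,105),286,298,.034,U); prof("gap right",1,(60,105),348,362,.034,U)
prof("blk front wide",0,(285,304),193,210,.116,V); prof("blk narrow front",0,(340,358),213,232,.116,V)
prof("blk left",1,(212,232),276,290,.116,U); prof("blk right",1,(236,240),354,370,.116,U)
E
```

```text
fixed waist far [(47, 441, -215.1), (48, 425, -214.5), (49, 397, -213.9), (50, 370, -213.3), (51, 366, -212.7), (52, 389, -212.1), (53, 433, -211.5), (54, 490, -210.9), (55, 535, -210.3), (56, 556, -209.7)]
fixed waist near [(104, 558, -179.7), (105, 537, -179.0), (106, 494, -178.3), (107, 439, -177.7), (108, 400, -177.0), (109, 393, -176.4), (110, 410, -175.7), (111, 437, -175.1), (112, 459, -174.4), (113, 470, -173.7)]
gap wide near [(120, 348, -169.0), (121, 345, -168.4), (122, 344, -167.7), (123, 353, -167.0), (124, 378, -166.3), (125, 407, -165.7), (126, 414, -165.0), (127, 407, -164.3), (128, 423, -163.6), (129, 463, -162.9), (130, 495, -162.3), (131, 504, -161.6)]
fixed end near [(120, 578, -169.0), (121, 579, -168.4), (122, 574, -167.7), (123, 552, -167.0), (124, 507, -166.4), (125, 459, -165.7), (126, 424, -165.0), (127, 407, -164.3), (128, 424, -163.6), (129, 466, -163.0), (130, 498, -162.3), (131, 508, -161.6)]
fixed end far [(27, 448, -226.7), (28, 426, -226.1), (29, 396, -225.5), (30, 374, -225.0), (31, 381, -224.4), (32, 412, -223.8), (33, 456, -223.2), (34, 508, -222.6
[... 1219 characters left out ...]
 -124.0), (227, 358, -123.5), (228, 324, -123.0), (229, 312, -122.4), (230, 323, -121.9), (231, 341, -121.4)]
blk left [(276, 332, 488.2), (277, 290, 487.7), (278, 282, 487.2), (279, 309, 486.7), (280, 350, 486.3), (281, 386, 485.8), (282, 411, 485.3), (283, 422, 484.8), (284, 425, 484.3), (285, 423, 483.8), (286, 419, 483.3), (287, 414, 482.8), (288, 409, 482.4), (289, 406, 481.9)]
blk right [(354, 403, 449.9), (355, 404, 449.4), (356, 407, 448.9), (357, 408, 448.4), (358, 409, 447.9), (359, 411, 447.4), (360, 411, 446.9), (361, 407, 446.4), (362, 392, 445.9), (363, 362, 445.5), (364, 323, 445.0), (365, 293, 444.5), (366, 281, 444.0), (367, 283, 443.5), (368, 298, 443.0), (369, 320, 442.5)]
```

```bash
python3 - <<'E'
from rel import *
im=cv2.imread("pics/w7.png"); m=eyes.camera_model("wrist"); g=cv2.GaussianBlur(im,(3,3),0).astype(int).sum(2)
def dk(n,rows,lo,hi,x):
    for r in rows:
        c=lo+np.argmin(g[r,lo:hi]); print(n,r,c,"u",round(float((toz(m,[c,r],.034)@U)[0]),1),"-> u0",round(float((toz(m,[c,r],.034)@U)[0])-x,1))
dk("rim joint -88.2",[5,15,25,35,118,128,140],350,368,-88.2)
dk("row joint 44",[50,60,75,90,100],148,170,44)
dk("near joint 0",[130,138,145],224,236,0)
dk("fixed end -43.2",[70,85,100],286,297,-44)
for r in [60,155,165]:
  G=np.abs(np.diff(g[r,365:395])); c=365.5+np.argmax(G); print("outer",r,c,toz(m,[c,r],.034)@U+106)
E
```

```text
rim joint -88.2 5 360 u 442.0 -> u0 530.2
rim joint -88.2 15 360 u 441.8 -> u0 530.0
rim joint -88.2 25 360 u 441.6 -> u0 529.8
rim joint -88.2 35 359 u 442.0 -> u0 530.2
rim joint -88.2 118 356 u 442.3 -> u0 530.5
rim joint -88.2 128 356 u 442.1 -> u0 530.3
rim joint -88.2 140 356 u 441.9 -> u0 530.1
row joint 44 50 156 u 573.3 -> u0 529.3
row joint 44 60 158 u 572.9 -> u0 528.9
row joint 44 75 160 u 572.9 -> u0 528.9
row joint 44 90 162 u 573.0 -> u0 529.0
row joint 44 100 163 u 573.3 -> u0 529.3
near joint 0 130 230 u 529.6 -> u0 529.6
near joint 0 138 231 u 529.4 -> u0 529.4
near joint 0 145 232 u 529.1 -> u0 529.1
fixed end -43.2 70 292 u 485.5 -> u0 529.5
fixed end -43.2 85 292 u 485.7 -> u0 529.7
fixed end -43.2 100 292 u 486.0 -> u0 530.0
outer 60 383.5 [531.50345631]
outer 155 387.5 [525.16425718]
outer 165 379.5 [530.47346734]
```

```bash
python3 -m crank '[0,0,0,44,0.8,0,0.3, 0,0,0,44,0.7,0,0.3, 0,0,0,0,0,47,0.3, 0,0,0,0,0,0,0.3, 0,0,0,0,0,0,0.3]'
python3 - <<'E'
from rel import *
o=get_obs();m=eyes.camera_model("wrist"); im=eyes.snapshot("wrist"); cv2.imwrite("pics/w8.png",im)
t=o["tool_pos"]; z=t[2]+.0086; print(np.round(t,4),"u",t@U,"v",t@V,o["orientation"])
g=cv2.GaussianBlur(im,(3,3),0).astype(int).sum(2)
def row(n,r,lo,hi,z): 
    print(n,r,[(k,int(g[r-2:r+3,k].mean()),round(float((toz(m,[k,r],z)@U)[0]),1)) for k in range(lo,hi)])
row("blkleft",222,274,290,z); row("blkright",238,354,370,z)
def dk(n,rows,lo,hi):
    for r in rows:
        c=lo+np.argmin(g[r,lo:hi]); print(n,r,c,"u",round(float((toz(m,[c,r],.034)@U)[0]),1))
dk("rim",[20,60,100,140],345,385)
for r in (20,60,100,140,170): 
    c=[k for k in range(100,480) if g[r,k]==g[r,max(0,k-8):k+9].min() and g[r,max(0,k-8):k+9].max()-g[r,k]>110]; print(r,[(k,round(float((toz(m,[k,r],.034)@U)[0]),1)) for k in c])
for c in (292,300,345,352): print("col",c,[(k,int(g[k,c-2:c+3].mean()),round(float((toz(m,[c,k],z)@V)[0]),1)) for k in range(190,235,2)])
for c in (292,320): print("col34",c,[(k,int(g[k,c-2:c+3].mean()),round(float((toz(m,[c,k],.034)@V)[0]),1)) for k in range(150,200,2)])
E
```

```text
clock: 22.48
tool_pos: [0.4928, -0.1009, 0.061]
orientation: [180.0, -0.0, -79.0]
force: [0.7, 0.2, -0.0]
opening: 0.0424
gripper_force: 30.0
[ 0.4928 -0.1009  0.061 ] u 464.6839198384767 v -192.62668673403252 [ 1.79994079e+02 -2.54174177e-02 -7.90217704e+01]
blkleft 222 [(274, 568, 487.9), (275, 569, 487.4), (276, 571, 486.9), (277, 568, 486.4), (278, 546, 485.9), (279, 495, 485.4), (280, 436, 484.9), (281, 407, 484.5), (282, 410, 484.0), (283, 420, 483.5), (284, 423, 483.0), (285, 421, 482.5), (286, 416, 482.0), (287, 412, 481.5), (288, 408, 481.0), (289, 405, 480.5)]
blkright 238 [(354, 393, 448.5), (355, 395, 448.0), (356, 396, 447.5), (357, 398, 447.0), (358, 399, 446.5), (359, 401, 446.0), (360, 402, 445.5), (361, 397, 445.0), (362, 379, 444.5), (363, 340, 444.0), (364, 277, 443.5), (365, 217, 443.0), (366, 186, 442.5), (367, 181, 442.0), (368, 189, 441.5), (369, 212, 441.0)]
rim 20 367 u 441.6
rim 60 366 u 441.4
rim 100 365 u 441.1
rim 140 363 u 441.4
20 [(108, 572.6), (161, 545.8), (224, 513.9), (279, 486.1), (337, 456.8), (367, 441.6)]
60 [(115, 572.6), (281, 485.8), (330, 4
[... 2373 characters left out ...]
 -226.5), (182, 404, -225.3), (184, 400, -224.1), (186, 378, -222.8), (188, 352, -221.6), (190, 335, -220.4), (192, 334, -219.2), (194, 343, -218.0), (196, 363, -216.7), (198, 391, -215.5)]
col34 320 [(150, 479, -243.9), (152, 479, -242.8), (154, 486, -241.7), (156, 485, -240.5), (158, 486, -239.4), (160, 486, -238.2), (162, 484, -237.1), (164, 463, -235.9), (166, 387, -234.7), (168, 353, -233.6), (170, 351, -232.4), (172, 351, -231.2), (174, 351, -230.0), (176, 351, -228.8), (178, 349, -227.7), (180, 343, -226.5), (182, 328, -225.3), (184, 316, -224.1), (186, 320, -222.8), (188, 326, -221.6), (190, 321, -220.4), (192, 314, -219.2), (194, 308, -218.0), (196, 308, -216.7), (198, 319, -215.5)]
```

```bash
python3 -m crank '[0,0,0,0,0.9,4,0.3, 0,0,0,0,0,4,0.3, 0,0,0,0,0,4,0.3, 0,0,0,0,0,0,0.3]'; python3 -m crank '[0,0,0,0,0,4,0.3, 0,0,0,0,0,0,0.3]';  python3 -m crank '[0,0,0,0,0,4,0.3, 0,0,0,0,0,0,0.3]'
```

```text
clock: 23.02
tool_pos: [0.4922, -0.1021, 0.0491]
orientation: [-179.9, -0.1, -79.1]
force: [-0.5, -3.2, 9.1]
opening: 0.0419
gripper_force: 30.0
clock: 23.28
tool_pos: [0.4929, -0.1028, 0.0461]
orientation: [-179.9, -0.1, -79.0]
force: [-0.9, -7.2, 17.0]
opening: 0.0421
gripper_force: 30.2
clock: 23.52
tool_pos: [0.4935, -0.1031, 0.0425]
orientation: [-179.8, -0.2, -79.0]
force: [-0.0, -10.6, 19.3]
opening: 0.0422
gripper_force: 30.4
```

```bash
python3 -m crank '[0,0,0,1.5,0,0,0.3, 0,0,0,0,0,0,0.3, 0,0,0,0,0,0,0.3]'; python3 -m crank '[0,0,0,0.7,0,0,0.3, 0,0,0,0,0,0,0.3, 0,0,0,0,0,0,0.3]'
```

```text
clock: 23.9
tool_pos: [0.4937, -0.1041, 0.0416]
orientation: [-179.8, -0.1, -79.0]
force: [2.1, -9.4, 6.3]
opening: 0.0421
gripper_force: 30.0
clock: 24.28
tool_pos: [0.4937, -0.1044, 0.0415]
orientation: [-179.8, -0.1, -79.0]
force: [2.5, -6.2, 6.2]
opening: 0.0421
gripper_force: 30.0
```

```bash
python3 -m crank '[0,0,0,0.8,0,0,0.3, 0,0,0,0,0,1.5,0.3, 0,0,0,0,0,0,0.3]'; python3 -m crank '[0,0,0,0.4,0,1.5,0.3, 0,0,0,0,0,0,0.3, 0,0,0,0,0,0,0.3]'; python3 - <<'E'
from rel import *
o=get_obs();m=eyes.camera_model("wrist"); im=eyes.snapshot("wrist"); cv2.imwrite("pics/w9.png",im)
g=cv2.GaussianBlur(im,(3,3),0).astype(int).sum(2)
for c in (292,345): print("col",c,[(k,int(g[k,c-2:c+3].mean())) for k in range(160,240,2)])
for r in (225,): print([(k,int(g[r-2:r+3,k].mean())) for k in list(range(270,290))+list(range(354,372))])
E
```

```text
clock: 24.65
tool_pos: [0.4933, -0.105, 0.0391]
orientation: [-179.9, -0.1, -79.1]
force: [3.8, -6.2, 0.5]
opening: 0.042
gripper_force: 29.9
clock: 25.02
tool_pos: [0.4933, -0.1052, 0.0377]
orientation: [-179.9, -0.0, -79.1]
force: [3.4, -4.6, 2.6]
opening: 0.0418
gripper_force: 29.9
col 292 [(160, 352), (162, 353), (164, 352), (166, 352), (168, 351), (170, 351), (172, 351), (174, 351), (176, 350), (178, 351), (180, 350), (182, 350), (184, 349), (186, 349), (188, 349), (190, 349), (192, 350), (194, 349), (196, 332), (198, 347), (200, 430), (202, 382), (204, 372), (206, 414), (208, 423), (210, 423), (212, 423), (214, 423), (216, 424), (218, 424), (220, 424), (222, 424), (224, 425), (226, 425), (228, 425), (230, 425), (232, 426), (234, 426), (236, 426), (238, 427)]
col 345 [(160, 348), (162, 348), (164, 348), (166, 348), (168, 347), (170, 346), (172, 347), (174, 347), (176, 347), (178, 346), (180, 346), (182, 346), (184, 346), (186, 347), (188, 346), (190, 347), (192, 347), (194, 347), (196, 347), (198, 347), (200, 347), (202, 347), (204, 347), (206, 347), (208, 347), (210, 347), (212, 346), (214, 345), (216, 344), (218, 335), (220, 400), (222, 458), (224, 407), (226, 337), (228, 381), (230, 428), (232, 439), (234, 438), (236, 438), (238, 438)]
[(270, 433), (271, 431), (272, 427), (273, 423), (274, 421), (275, 420), (276, 417), (277, 406), (278, 385), (279, 370), (280, 378), (281, 406), (282, 428), (283, 437), (284, 439), (285, 435), (286, 431), (287, 425), (288, 421), (289, 420), (354, 360), (355, 357), (356, 355), (357, 353), (358, 351), (359, 350), (360, 347), (361, 338), (362, 309), (363, 259), (364, 209), (365, 186), (366, 192), (367, 206), (368, 215), (369, 220), (370, 221), (371, 222)]
```

```bash
python3 -m crank '[0,0,0,0,0,0,0.8, 0,0,0,0,0,0,0.8, 0,0,0,0,0,0,0.8]'; python3 -m crank '[0,0,0,0,0,-25,0.6, 0,0,0,0,0,0,0, 0,0,0,0,0,0,0, 0,0,0,0,0,0,0, 0,0,0,0,0,0,0]'; python3 -m crank '[0,0,0,1,0,12,0, 0,0,0,0,0,12,0, 0,0,0,0,0,0,0, 0,0,0,0,0,0,0]'; python3 -m crank '[0,0,0,0,0,2,0, 0,0,0,0,0,0,0]'; python3 -m crank '[0,0,0,0,0,1.5,0, 0,0,0,0,0,0,0]'
```

```text
clock: 25.45
tool_pos: [0.4915, -0.1049, 0.0369]
orientation: [180.0, 0.0, -79.1]
force: [0.4, 0.3, -0.1]
opening: 0.0662
gripper_force: 0.0
clock: 26.08
tool_pos: [0.4916, -0.105, 0.0617]
orientation: [179.9, 0.0, -79.1]
force: [-0.4, 0.2, -0.3]
opening: 0.0257
gripper_force: 0.0
clock: 26.58
tool_pos: [0.492, -0.106, 0.0379]
orientation: [180.0, -0.0, -79.1]
force: [-0.2, 0.5, 1.1]
opening: 0.0005
gripper_force: 0.0
clock: 26.82
tool_pos: [0.4922, -0.1059, 0.0363]
orientation: [-180.0, 0.0, -79.1]
force: [0.4, 0.1, 0.1]
opening: 0.0002
gripper_force: 0.0
clock: 27.08
tool_pos: [0.4921, -0.1059, 0.0346]
orientation: [180.0, 0.0, -79.1]
force: [-0.6, -0.2, -0.9]
opening: 0.0009
gripper_force: 0.0
```

No contact until below 34.6, so the block is already down. A light press, plus one on each half, will confirm it; then I back off and look.

```bash
python3 -m crank '[0,0,0,0,0,1.5,0, 0,0,0,0,0,0,0]'; python3 -m crank '[0,0,0,0,0,0.7,0, 0,0,0,0,0,0,0]'; python3 -m crank '[0,0,0,0,0,-50,0, 0,0,0,-50,0,-50,0, 0,0,0,-55,0,-20,0, 0,0,0,-20,0,0,0, 0,0,0,0,0,0,0]'
python3 - <<'E'
from h import *
o=get_obs();m=eyes.camera_model("wrist"); im=eyes.snapshot("wrist"); cv2.imwrite("pics/w10.png",im)
b=eyes.snapshot("scene"); 
print(np.round(o["tool_pos"],3))
for t in ["short_block","bone_block"]:
    for d in spotter.outline_of("wrist",t): print(t,round(d["p"],2),d["rect"],rect(m,d["region"],.034))
cv2.imwrite("pics/fin.png",cv2.hconcat([cv2.resize(im[0:200,180:430],(400,320)),cv2.resize(b[220:360,300:475],(400,320),interpolation=2)]))
E
```

```text
clock: 27.32
tool_pos: [0.4922, -0.106, 0.0342]
orientation: [-180.0, -0.0, -79.1]
force: [-5.1, 2.3, 14.3]
opening: 0.0004
gripper_force: 6.9
clock: 27.58
tool_pos: [0.4923, -0.106, 0.0342]
orientation: [-180.0, -0.0, -79.1]
force: [-7.7, 2.8, 22.4]
opening: 0.0006
gripper_force: 10.9
clock: 28.2
tool_pos: [0.4695, 0.0123, 0.1472]
orientation: [-179.9, 0.0, -79.0]
force: [0.5, -0.7, 0.2]
opening: 0.0003
gripper_force: 0.0
[0.47  0.012 0.147]
short_block 0.59 [294.3, 2.6, 57.8, 87.3] (array([ 492. , -101.5]), 58.2, 43.2, -79.7)
bone_block 0.88 [396.6, 178.5, 105.1, 70.0] (array([354.3,  11.2]), 86.1, 67.7, 26.5)
bone_block 0.77 [234.7, 0.9, 114.9, 23.8] (array([ 517.7, -121.7]), 85.3, 13.1, 11.0)
bone_block 0.61 [2.1, 167.4, 136.7, 79.6] (array([684.9,  68.2]), 134.5, 64.1, 25.8)
```

View pics/fin.png

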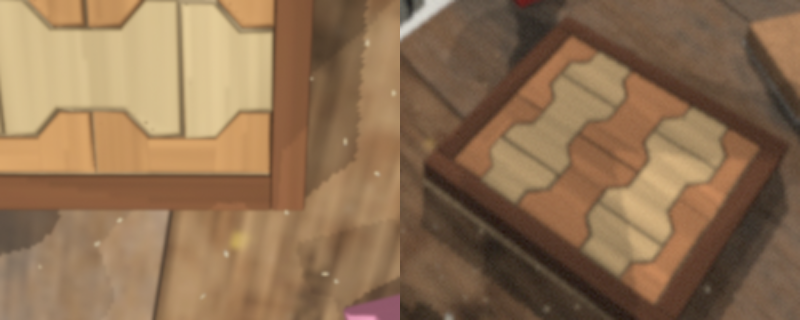

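Both blocks lie flush in the panel with their finished faces up; the other things look undisturbed. Handing in.

```bash
python3 -c "
from plant import ctrl
print(ctrl.close_job())"
```

```text
the job is handed in; nothing more can be done
None
```

I fitted the bone block first and then the short block; both sit flush in their gaps with the finished faces up, and I handed the job in after about 28 s of robot time (the hand-in returned no verdict).

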